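# Seat a connector block in the test jig and hold the probe on its round pad

## Robot

A 7-joint arm with a two-finger parallel gripper is mounted at the origin on a cart in front of the work surface, level with it; the furniture and walls round the work are solid. World frame = base frame: x ahead of the robot, y to its left, z up, the work surface at z = 0. Lengths are in m, angles in rad, forces in N, time in s.
With the tool pointing down it reaches from about 0.4 to 0.85 m from the base axis. Payload 4.5 kg.
Tool frame: the origin (TCP) lies on the centre line of the jaws, within the pads' length; the fingertips stand r.tip_extent ahead of it and the grasp point (between the pads) is the TCP (r.tip_extent is the distance from the TCP to the fingertips, in m); z points along the fingers, y is the line along which they close (so a half turn about z gives the same grasp; the last joint's range is limited). The gripper opens to 88 mm and grips with 3 to 60 N. Pads are 18 mm wide; open, the fingers measure 123 mm over their backs; the gripper's body (75 mm by 187 mm) begins 45 mm behind the grasp point.
Start: joints at [1.154, 0.689, -0.195, 1.565, 0.157, 0.902, -0.215], TCP at [0.272, -0.563, 0.258] pointing down, gripper open.
Joint ranges: [-3.01, 3.01], [-0.46, 2.08], [-1.47, 1.51], [0.13, 2.56], [-1, 4.14], [0.04, 2.09], [-2.66, 2.66]. Speed limits (rad/s): [2.57, 2.57, 3.14, 3.14, 3.14, 3.14, 3.14].

## Interface

Orientations are given as a unit quaternion [x, y, z, w].
In Python, from plant import sensors, vision, finish_job, r gives the robot as it stands. The module is installed in compiled form; this text tells all that it offers.
- The arm moves only by the tool step_arm, never from a script. Its argument "steps" is a list of rows, each a list of 2 entries, a list of its own where there are three numbers: the shift along the tool's x, y, z in cm, then the turn, a rotation vector about the tool's x, y, z in degrees. A call has 1 to 12 rows; each row shifts and turns the commanded pose from where the row before left it, along the tool's axes as they then stand; what a row does not reach is not made up. A row lasts 1/8 s, in which the tool goes at most 62.5 mm and 10.7 degrees, less where a joint would pass 70% of its speed; a pose out of reach is approached as far as the arm can. A call with a gripper value outside its range is refused whole. "claw" is the opening, from -1 (shut) to 1 (fully open), set as the call begins (left out, the last holds). The fingers move at their own pace and stop on an object; "grip_force" is the grip in N (left out, the last holds). Time passes only in rows, so rows that do not move let the fingers close. It gives the time, the measured TCP pose, the force, the opening and the grip force at its end, in the units of the state.
- sensors.get_state(): the state, without advancing time (a new reading comes with each control period).
- vision.snapshot(name): name is "side" or "top" or "wrist"; returns a dict with "img" (400x640x3 uint8, red, green, blue), "fx", "fy", "cx", "cy" (pixels), "position" and "rotation" of the camera in the world. Camera axes: x right, y down, z forward; pixel columns grow to the right and rows downward; lengths in m; the calibration is good to about 2 mm. A picture is of the moment at which its call begins. There is no depth.
- finish_job(): hands the job in; it is judged then, once.
The state is a dict: "clock": time; "q": joint angles; "qd": joint speeds; "joint_torque": joint torques, N m; "tool_pos": TCP position; "eef_rot": TCP orientation; "contact_force": force on the tool from outside, world axes, zero at the start; "moment": the same for the moment, N m; "opening": opening from 0.0 (shut) to 1.0 (fully open); "finger_force": force on a finger pad.
Only numpy, scipy, OpenCV 4.12 (cv2) and the standard library are available. Lean on these libraries where they do the work, as an engineer would, in place of code of your own. Each camera call takes 0.05 s, during which the arm holds its last target. There are 200 camera calls.

## Task

Press the white connector block fully home into the recess of the grey test jig, either way round, and let go of it. Then take the spring-tipped probe out of its holder by its square handle and hold it upright with its tip resting on the round pad of the jig (not a square one), pressing lightly so that the sprung tip is about half pushed in and never bottoms hard. Finish like that, still holding the probe on the pad; leave the loupe, the tin and the carton alone.

Things in the scene. Friction and masses are not known exactly. Their poses are not given: they have to be found in the camera images.
- block_center (a point): Middle of the upright body of the white connector block, 16.5 mm above its underside. The body is 14 mm thick in x (grip it across that), 30 mm long in y, 9 to 29 mm above the underside, with a 4 mm rib on top of its -y end. It stands on a foot 24 (x) by 36 (y) mm, 9 mm tall, whose middle is 3 mm towards -x and 6 mm towards +y from here. On the foot's +y end is a step 7 mm tall. z up.
- block_foot (a point): The middle of the block's underside (the foot, 24 x 36 mm). Same axes as block_center. Starts on the bench, so at height 0.
- nest_floor (a point): Middle of the recess floor in the grey test jig, 15 mm above the bench. The recess is 26 mm in x, 38 mm in y, 9 mm deep: a seated block's foot is flush with the jig's top. A sprung steel ball stands out 1.9 mm from the middle of each short wall; the block must be pressed past them with some 3 to 8 N. Axes along the jig's sides, z up. The pads lie in a row 74 mm away in -y.
- round_pad_top (a point): Centre of the top of the round brass pad, 16 mm across, 2.5 mm above the jig's top (26.5 mm above the bench). It lies in one of three places 32 mm apart in a row along the jig's x, on a black strip; the two other places hold square brass pads 14 mm wide. Axes as the jig's.
- probe_grip (a point): Centre of the upright square black handle of the probe, 18 x 18 mm, 52 mm tall; x, y square to its flats, z up from the tip. It is 85 mm above the free tip. Above the handle: a 4 mm button; below: a collar 24 mm across (55 to 59 mm above the tip), a 12 mm barrel, the sprung tip. It hangs by its collar in the bored holder; lift it 60 mm to clear it. Mass 70 g.
- probe_tip (a point): The round end of the probe's brass tip, 5 mm across, which springs back into the barrel by up to 8 mm. Axes as probe_grip.
- probe_plunger (a joint): How far the sprung tip is pushed in: 0 free, 0.008 m bottomed. It takes 1 N to start and 0.6 N more per mm (3.4 N at half way).
- holder: The fixed holder post of the probe, 44 x 44 mm on a 56 x 56 mm base, 60 mm tall with a 15 mm through bore; origin at its underside's centre, z up.
- jig: The fixed test jig, 116 x 156 mm over its foot, 24 mm tall; origin at its underside's centre, recess towards +y, pads towards -y.
- round_pad: The round brass pad on the jig, 16 mm across, 2.5 mm thick; origin at its underside's centre.
- block: The white connector block; origin at its underside's centre (same as block_foot).
- probe: The probe; origin at the end of its tip when the tip is not pushed in, z towards the handle.
- loupe: Black eye loupe, 34 mm across and 31 mm tall, a bystander; origin at its underside's centre.
- screw_tin: Round clear tin, 62 mm across and 28 mm tall, a bystander; origin at its underside's centre.
- label_box: Small pale carton, 45 x 62 x 28 mm, a bystander; origin at its underside's centre.

How it is judged:
By the outcome, as a careful person would: the job done as asked, in the order asked, and still so for the second after the job is handed in, while the arm keeps its last pose, push and grip.
It also fails if it takes over 72 s, if anything falls off the work surface, if the arm or the gripper's body presses on something with over 40 N, if the wrist force passes 120 N, or if a joint passes its speed limit or range.

## Working session

There is one attempt and no reset: what is moved stays moved. The work goes in short steps, Python scripts to look and compute and a tool call to move; the robot and the scene stay as the last step left them, time stands still between calls to the robot, and variables do not carry over. Pictures are saved under pics/ and viewed, at most 10 in all, crops included, and the job is handed in when it is done.

Besides the shell and the picture viewer there is one more tool, called after "Emit:" in YAML: its name, and indented under it one key for each argument. step_arm: Moves the arm, as the interface text tells. Its arguments: {"type":"object","properties":{"steps":{"type":"array"},"claw":{"type":"number"},"grip_force":{"type":"number"}},"required":["steps"]}

```bash
mkdir -p pics; cat > h.py <<'E'
import numpy as np, cv2
from plant import sensors, vision, finish_job, r
from scipy.spatial.transform import Rotation as R
def snap(n,f):
    s=vision.snapshot(n); cv2.imwrite(f'pics/{f}.png',s['img'][:,:,::-1]); np.save(f'pics/{f}.npy',s,allow_pickle=True); return s
def load(f): return np.load(f'pics/{f}.npy',allow_pickle=True).item()
def ray(s,u,v):
    d=np.array([(u-s['cx'])/s['fx'],(v-s['cy'])/s['fy'],1.]); return np.array(s['position']),rot(s)@d
def rot(s):
    m=np.array(s['rotation'],float); return m if m.shape==(3,3) else R.from_quat(m).as_matrix()
def onz(s,u,v,z):
    p,d=ray(s,u,v); return p+d*(z-p[2])/d[2]
def proj(s,P):
    c=rot(s).T@(np.array(P)-np.array(s['position'])); return np.array([s['cx']+s['fx']*c[0]/c[2],s['cy']+s['fy']*c[1]/c[2]])
E
python3 - <<'E'
from h import *
for n in('top','side','wrist'):
    s=snap(n,n+'0'); print(n,s['fx'],s['cx'],s['cy'],s['position'],np.array(s['rotation']).round(3).tolist())
st=sensors.get_state(); print(st, r.tip_extent)
E
```

```text
top 383.6213784137995 317.72742787319413 199.35248332034445 [ 0.43060895 -0.13013552  0.91986743] [-0.704, 0.705, -0.054, 0.071]
side 472.7412347943041 316.35641079137525 196.0537789441441 [ 0.33008507 -0.87847858  0.63582245] [0.868, -0.149, 0.085, -0.467]
wrist 338.17761942162633 321.4499898485937 198.56264876935444 [ 0.33294339 -0.53409919  0.38337151] [0.839, -0.527, -0.072, 0.113]
{'clock': 0.15, 'q': array([ 1.15378398,  0.68976138, -0.19450613,  1.56606922,  0.15732252,
        0.90249635, -0.21512128]), 'qd': array([ 0.00098483, -0.00273116, -0.00076851, -0.00383994,  0.00104387,
       -0.00020329, -0.00152917]), 'joint_torque': array([-1.64864166e-03, -5.27857518e+01, -1.26853913e+00, -1.53586578e+01,
       -5.25100180e-02,  3.86466199e-03,  1.13920678e-04]), 'tool_pos': array([ 0.27207629, -0.56218887,  0.25712198]), 'eef_rot': array([ 9.74699027e-01,  2.23520367e-01, -2.13572550e-04, -6.37486326e-04]), 'contact_force': array([-0.03314148, -0.4445187 , -0.2110617 ]), 'moment': array([-0.02358921,  0.01067538,  0.03046684]), 'finger_force': 0.0, 'opening': 1.0004691092333668} 0.019
```

View pics/top0.png

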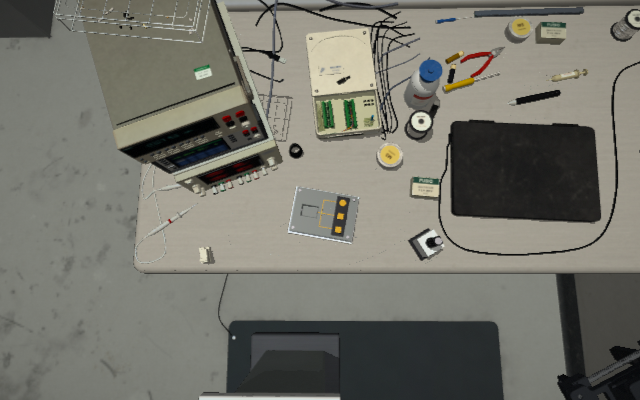

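View pics/side0.png

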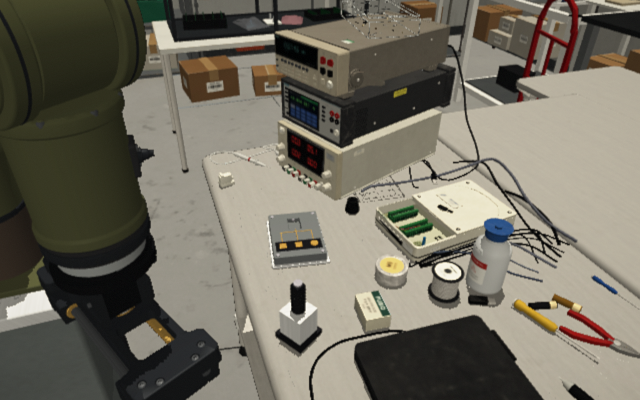

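The top view shows the block at about (206,255), the jig at (323,215) with its pads at (340,202..230), and the holder with the probe at (427,244). Next I'll enlarge these.

```bash
python3 - <<'E'
from h import *
t=load('top0');s=load('side0')
def crop(s,u,v,w,h,k): return cv2.resize(s['img'][v:v+h,u:u+w],(w*k,h*k),interpolation=cv2.INTER_CUBIC)[:,:,::-1]
m=np.zeros((600,800,3),np.uint8)
def put(c,x,y): m[y:y+c.shape[0],x:x+c.shape[1]]=c
put(crop(t,280,180,80,66,6),0,0)      #480x396
put(crop(t,190,240,32,30,10),480,0)   #320x300
put(crop(t,405,224,45,40,7),480,300)  #315x280
put(crop(s,210,165,30,25,8),0,396)    #240x200
put(crop(s,262,205,70,62,3),245,400)  #210x186
cv2.imwrite('pics/m1.png',m)
for n,u,v,z in(('block',206,255,.03),('jig',323,215,.024),('pad',341,216,.0265),('holder',427,244,.06)): print(n,onz(t,u,v,z).round(3))
E
```

```text
block [0.46 0.15 0.03]
jig [ 0.553 -0.121  0.024]
pad [ 0.551 -0.163  0.026]
holder [ 0.483 -0.352  0.06 ]
```

View pics/m1.png

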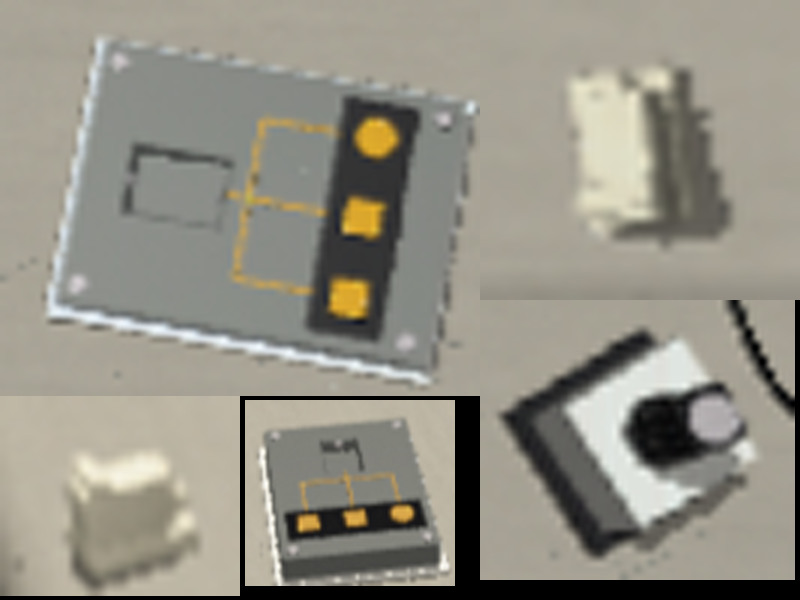

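The round pad is the one at the +x end, pixel (342.7,203), and the recess is at about (309.5,211). The block's long axis runs roughly along world x.

```bash
cat >> h.py <<'E'
def plan(P,yaw=None,R0=None,p0=None):
    "tool-frame shift in cm to P; turn in deg about tool z to make tool x point along world yaw (deg)"
    st=sensors.get_state(); M=R.from_quat(st['eef_rot']).as_matrix(); p=st['tool_pos']
    y0=np.degrees(np.arctan2(M[1,0],M[0,0])); out=(M.T@(np.array(P)-p)*100).round(2)
    print('from',p.round(4),'yaw',y0.round(2),'tilt',M[:,2].round(4),'shift',out, 'turn z', None if yaw is None else round(-((yaw-y0+180)%360-180),2),'q',st['q'].round(2))
E
python3 - <<'E'
from h import *
t=load('top0')
c=lambda u,v:(280+(u+.5)/6-.5,180+(v+.5)/6-.5)
ang=lambda d:np.degrees(np.arctan2(d[1],d[0])).round(1)
rp=onz(t,*c(376,138),.0265);sp=onz(t,*c(349,298),.0265);print('round',rp,'sq',sp,np.linalg.norm(rp-sp),ang(rp-sp))
cs=[onz(t,*c(*x),.024) for x in((133,147),(232,162),(222,228),(124,212))];print('recess',np.mean(cs,0),[np.linalg.norm(cs[i]-cs[i-1]).round(4) for i in range(4)])
d=np.mean(cs,0)-(rp+sp)/2;print('y',ang(d),np.linalg.norm(d))
b=lambda u,v:(190+(u+.5)/10-.5,240+(v+.5)/10-.5)
p1=onz(t,*b(95,75),.03);p2=onz(t,*b(110,235),.03);print('blk',ang(p1-p2),np.linalg.norm(p1-p2))
w=load('wrist0');M=R.from_quat(sensors.get_state()['eef_rot']).as_matrix()
print('cam in tool',M.T@(w['position']-sensors.get_state()['tool_pos']),M.T@rot(w)[:,2], M.T@rot(w)[:,0])
plan([.40,.12,.20],0)
E
```

```text
round [ 0.58242209 -0.16650244  0.0265    ] sq [ 0.51941319 -0.15534713  0.0265    ] 0.06398877421108673 -10.0
recess [ 0.56350202 -0.08843935  0.024     ] [np.float64(0.0261), np.float64(0.0396), np.float64(0.0265), np.float64(0.0391)]
y 80.2 0.0736121966819986
blk 8.6 0.037080012818991294
cam in tool [ 0.06700803  0.00106981 -0.12625988] [-2.64364305e-01 -2.86272108e-04  9.64422849e-01] [-9.79669120e-04  9.99999520e-01  2.82888616e-05]
from [ 0.2721 -0.5622  0.2571] yaw 25.83 tilt [-7.0e-04  1.1e-03 -1.0e+00] shift [ 41.24 -55.82   5.78] turn z 25.83 q [ 1.15  0.69 -0.19  1.57  0.16  0.9  -0.22]
```

Emit:
step_arm:
  steps:
    - [[4.43,-2.67,0],[0,0,0]]
    - [[4.43,-2.67,0],[0,0,0]]
    - [[4.43,-2.67,0],[0,0,0]]
    - [[4.43,-2.67,0],[0,0,0]]
    - [[4.43,-2.67,0],[0,0,0]]
    - [[4.43,-2.67,0],[0,0,0]]
  claw: 1

```text
clock: 0.9
tool_pos: [0.4425, -0.3011, 0.2576]
eef_rot: [0.975, 0.223, -0.0, -0.0]
contact_force: [1.1, 0.5, 0.8]
opening: 0.999
finger_force: 0.0
```

Emit:
step_arm:
  steps:
    - [[1.82,-5,0.7],[0,0,0]]
    - [[1.82,-5,0.7],[0,0,0]]
    - [[1.82,-5,0.7],[0,0,0]]
    - [[1.82,-5,0.7],[0,0,0]]
    - [[1.82,-5,0.7],[0,0,0]]
    - [[1.82,-5,0.7],[0,0,0]]
    - [[1.82,-5,0.7],[0,0,0]]
    - [[1.82,-5,0.7],[0,0,0]]
    - [[0,0,0],[0,0,9]]
    - [[0,0,0],[0,0,8]]
    - [[0,0,0],[0,0,0]]
    - [[0,0,0],[0,0,0]]

```text
clock: 2.4
tool_pos: [0.3986, 0.1208, 0.2017]
eef_rot: [0.997, 0.078, 0.0, 0.0]
contact_force: [1.0, -0.0, -0.3]
opening: 1.002
finger_force: 0.0
```

```bash
python3 - <<'E'
from h import *
w=snap('wrist','w1'); plan([.4,.12,.2],8.6)
u,v=proj(w,[.46,.15,.02]).astype(int); print(u,v)
x0=max(0,min(u-80,480));y0=max(0,min(v-60,280)); print(x0,y0)
cv2.imwrite('pics/w1c.png',cv2.resize(w['img'][y0:y0+120,x0:x0+160],None,fx=5,fy=5,interpolation=cv2.INTER_CUBIC)[:,:,::-1])
E
```

```text
from [0.3986 0.1208 0.2017] yaw 8.92 tilt [ 1.e-04  1.e-04 -1.e+00] shift [0.12 0.1  0.17] turn z 0.32 q [-0.43  0.54  0.03  2.23 -0.04  0.37 -1.77]
297 108
217 48
```

View pics/w1c.png

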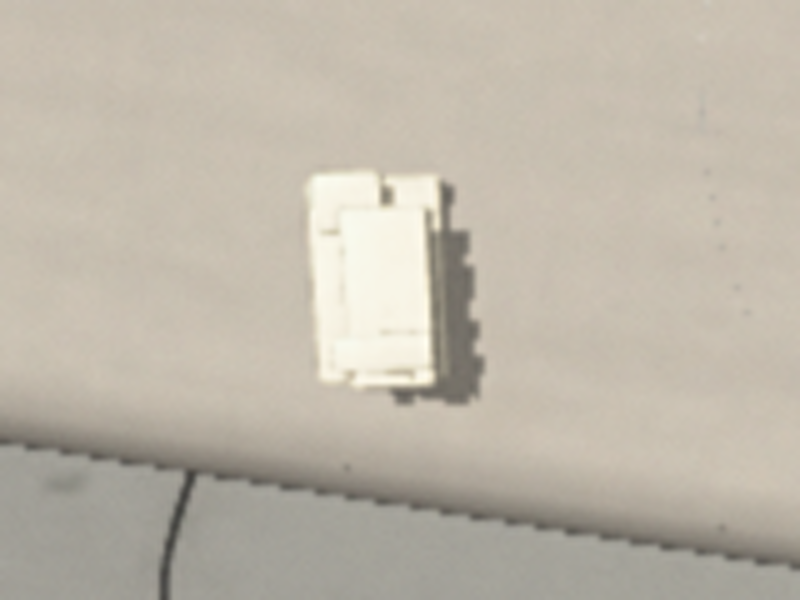

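The wrist view shows the block: body top spans crop (342–432, 207–375), with the step end at the top (world +x) and the foot wider on the left (world +y).

```bash
python3 - <<'E'
from h import *
w=load('w1')
f=lambda u,v,z:onz(w,217+(u+.5)/5-.5,48+(v+.5)/5-.5,z)
ang=lambda d:np.degrees(np.arctan2(d[1],d[0])).round(1)
A=f(342,207,.029);B=f(429,208,.029);C=f(334,375,.033);D=f(437,377,.033)
F1=f(309,178,.009);F2=f(319,380,.009)
print('w',np.linalg.norm(A-B),np.linalg.norm(C-D),'len',np.linalg.norm((A+B-C-D)[:2]/2),'ang',ang((A+B-C-D)/2),ang(F1-F2),np.linalg.norm(F1-F2),ang(A-B)-90)
g=(w['img'].astype(int).sum(2)>0)
hsv=cv2.cvtColor(w['img'],cv2.COLOR_RGB2GRAY); m=(hsv>228).astype(np.uint8)[48:168,217:377]
k=cv2.findContours(m,0,1)[0];k=max(k,key=cv2.contourArea);print(cv2.minAreaRect(k),cv2.boundingRect(k))
c=((A+B+C+D)/4);print('centre',c)
plan([c[0],c[1],.10],ang(F1-F2))
E
```

```text
w 0.014651851989341642 0.017553681251423384 len 0.027541352741478578 ang 8.3 10.0 0.03533521228222622 8.299999999999997
((74.0, 55.5), (41.0, 24.0), 90.0) (62, 35, 25, 42)
centre [0.46159048 0.1531347  0.031     ]
from [0.3986 0.1208 0.2017] yaw 8.92 tilt [ 1.e-04  1.e-04 -1.e+00] shift [ 6.72 -2.22 10.17] turn z -1.08 q [-0.43  0.54  0.03  2.23 -0.04  0.37 -1.77]
```

Emit:
step_arm:
  steps:
    - [[3.36,-1.11,0],[0,0,0]]
    - [[3.36,-1.11,0],[0,0,0]]
    - [[0,0,4],[0,0,0]]
    - [[0,0,4],[0,0,0]]
    - [[0,0,4],[0,0,0]]
    - [[0,0,0],[0,0,0]]
    - [[0,0,0],[0,0,0]]

```text
clock: 3.32
tool_pos: [0.4621, 0.1531, 0.0827]
eef_rot: [0.997, 0.077, 0.0, -0.0]
contact_force: [1.2, 0.6, -0.3]
opening: 1.0
finger_force: 0.0
```

```bash
python3 - <<'E'
from h import *
w=snap('wrist','w2'); plan([.46159,.15313,.031],9); print(proj(w,[.4616,.1531,.029]))
cv2.imwrite('pics/w2.png',w['img'][:,:,::-1])
E
```

```text
from [0.4624 0.1533 0.0831] yaw 8.83 tilt [ 2.2e-03  9.0e-04 -1.0e+00] shift [-0.1   0.01  5.21] turn z -0.17 q [-0.42  0.83  0.01  2.11 -0.05  0.2  -1.78]
[319.14179635 230.13655029]
```

View pics/w2.png

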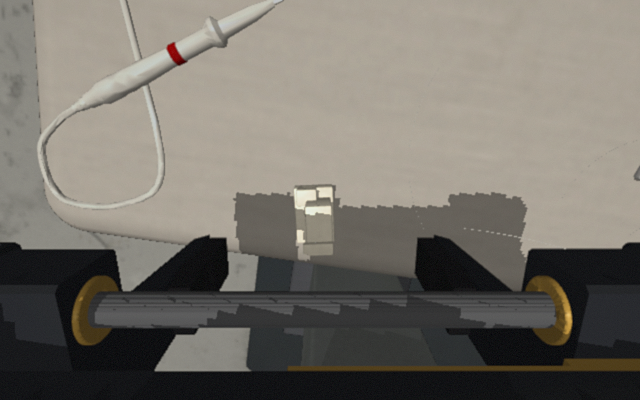

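The view shows the block centred between the jaws, body at about (319,230), matching the prediction. Next: descend and grip.

Emit:
step_arm:
  steps:
    - [[-0.05,0,2.6],[0,0,0]]
    - [[-0.05,0,2.2],[0,0,0]]
    - [[0,0,0.4],[0,0,0]]
    - [[0,0,0],[0,0,0]]
    - [[0,0,0],[0,0,0]]

```text
clock: 4.0
tool_pos: [0.4612, 0.1532, 0.0308]
eef_rot: [0.997, 0.077, 0.001, -0.0]
contact_force: [0.8, 0.2, 0.2]
opening: 1.002
finger_force: 0.0
```

Emit:
step_arm:
  steps:
    - [[0,0,0],[0,0,0]]
    - [[0,0,0],[0,0,0]]
    - [[0,0,0],[0,0,0]]
    - [[0,0,0],[0,0,0]]
    - [[0,0,0],[0,0,0]]
    - [[0,0,0],[0,0,0]]
    - [[0,0,0],[0,0,0]]
    - [[0,0,0],[0,0,0]]
  claw: -1
  grip_force: 25

```text
clock: 5.0
tool_pos: [0.4605, 0.153, 0.0297]
eef_rot: [0.997, 0.077, 0.0, 0.0]
contact_force: [0.2, -0.3, 0.2]
opening: 0.175
finger_force: 24.4
```

Emit:
step_arm:
  steps:
    - [[0,0,-4],[0,0,0]]
    - [[0,0,-4],[0,0,0]]
    - [[0,0,-4],[0,0,0]]
    - [[1.31,5.23,0],[0,0,0]]
    - [[1.31,5.23,0],[0,0,0]]
    - [[1.31,5.23,0],[0,0,0]]
    - [[1.31,5.23,0],[0,0,0]]
    - [[1.31,5.23,0],[0,0,0]]
    - [[0,0,0],[0,0,0]]

```text
clock: 6.12
tool_pos: [0.5662, -0.1018, 0.1497]
eef_rot: [0.997, 0.073, 0.001, 0.002]
contact_force: [0.1, 0.0, -0.7]
opening: 0.174
finger_force: 24.4
```

Emit:
step_arm:
  steps:
    - [[0,0,0],[0,0,-10.2]]
    - [[0,0,0],[0,0,-10.2]]
    - [[0,0,0],[0,0,-10.2]]
    - [[0,0,0],[0,0,-10.2]]
    - [[0,0,0],[0,0,-10.2]]
    - [[0,0,0],[0,0,-10.2]]
    - [[0,0,0],[0,0,-10]]
    - [[0,0,2.5],[0,0,0]]
    - [[0,0,2.5],[0,0,0]]
    - [[0,0,0],[0,0,0]]
    - [[0,0,0],[0,0,0]]

```text
clock: 7.5
tool_pos: [0.5657, -0.0947, 0.1004]
eef_rot: [0.766, 0.643, 0.0, 0.0]
contact_force: [0.3, 0.6, -0.7]
opening: 0.171
finger_force: 24.4
```

```bash
python3 - <<'E'
from h import *
w=snap('wrist','w3'); plan([.5654,-.0948,.10],80); 
for P in([.5635,-.0884,.024],[.5824,-.1665,.0265]): print(proj(w,P))
cv2.imwrite('pics/w3z.png',cv2.resize(w['img'][100:300,170:437],None,fx=3,fy=3,interpolation=cv2.INTER_CUBIC)[:,:,::-1])
E
```

```text
from [ 0.566  -0.0949  0.1007] yaw 80.06 tilt [ 1.4e-03  1.0e-04 -1.0e+00] shift [-0.   -0.06  0.07] turn z 0.06 q [ 0.28  0.87 -0.34  1.84  0.53  0.53 -0.58]
[316.19237044 206.24567989]
[364.1540722  311.76847462]
```

View pics/w3z.png

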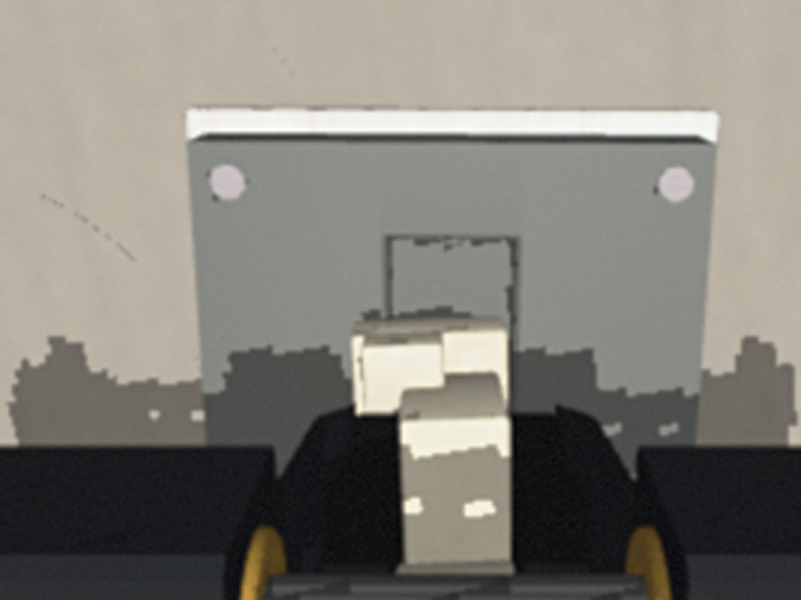

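The wrist view shows the recess inner edges at crop x 386/517 with its far edge at row 236, and the foot's far end at x 352/508, rows 318–335. The jig is aligned with the tool.

```bash
python3 - <<'E'
from h import *
w=load('w3')
st=sensors.get_state(); M=R.from_quat(st['eef_rot']).as_matrix(); p=st['tool_pos']
def f(u,v,z): return (M.T@(onz(w,170+(u+.5)/3-.5,100+(v+.5)/3-.5,z)-p)*1000).round(1)[:2]
print('recess far L/R',f(388,237,.024),f(517,237,.024))
print('jig edges at v=237', f(194,237,.024),f(710,237,.024))
for z in(.071,.080,.087): print(z,'row318',f(352,319,z),f(507,319,z),'row335',f(354,335,z),f(507,335,z))
print('rib top far edge',f(400,418,.104),f(511,418,.104)); print('body far top',f(443,376,.100),f(502,374,.100))
E
```

```text
recess far L/R [ 23.5 -14.1] [23.5 12.2]
jig edges at v=237 [ 23.6 -53.6] [23.5 51.6]
0.071 row318 [ 20.1 -16.8] [20.1  8. ] row335 [ 17.4 -16.6] [17.4  8. ]
0.08 row318 [ 22.8 -15.8] [22.7  7.6] row335 [ 20.2 -15.6] [20.2  7.6]
0.087 row318 [ 24.8 -15.1] [24.8  7.2] row335 [ 22.4 -14.9] [22.4  7.2]
rib top far edge [16.5 -7.4] [16.5  7. ]
body far top [20.8 -1.8] [21.1  6. ]
```

Emit:
step_arm:
  steps:
    - [[0.1,0.25,2],[0,0,0]]
    - [[0,0,2],[0,0,0]]
    - [[0,0,0],[0,0,0]]
    - [[0,0,0],[0,0,0]]
    - [[0,0,0],[0,0,0]]

```text
clock: 8.18
tool_pos: [0.5686, -0.0948, 0.0603]
eef_rot: [0.766, 0.643, 0.0, 0.0]
contact_force: [0.7, -0.5, -1.2]
opening: 0.171
finger_force: 24.4
```

```bash
python3 - <<'E'
from h import *
w=snap('wrist','w4'); plan([.5654,-.0948,.058],80)
cv2.imwrite('pics/w4z.png',cv2.resize(w['img'][130:250,230:390],None,fx=5,fy=5,interpolation=cv2.INTER_CUBIC)[:,:,::-1])
E
```

```text
from [ 0.5685 -0.0948  0.0604] yaw 80.02 tilt [ 1.3e-03 -1.0e-04 -1.0e+00] shift [-0.05 -0.31  0.23] turn z 0.02 q [ 0.26  0.93 -0.3   1.84  0.56  0.45 -0.61]
```

View pics/w4z.png

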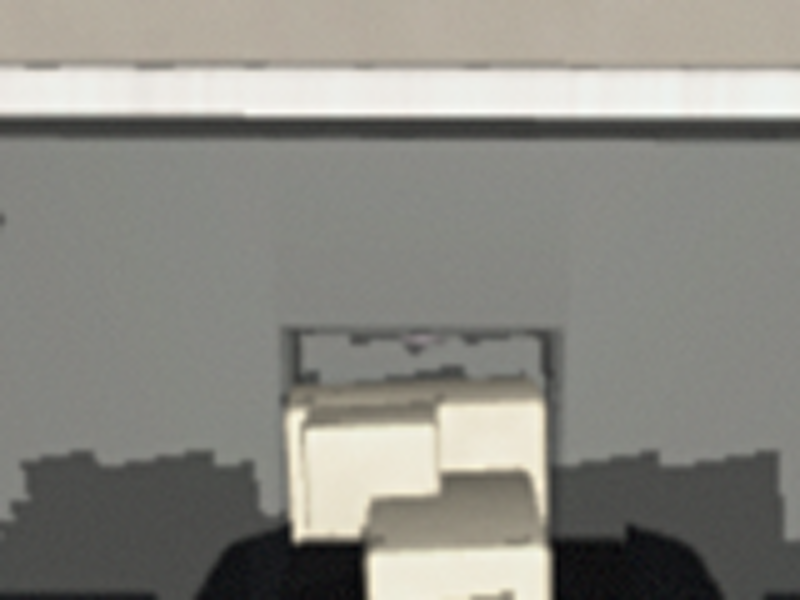

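The view shows the foot at crop x 286–546 inside the recess's top edges 283–562, with the far foot edge at row 378–392 and the recess's far edge at 328. I'll measure the edges numerically.

```bash
python3 - <<'E'
from h import *
w=load('w4'); I=w['img'].astype(int)
warm=(I[:,:,0]-I[:,:,2])  # block is warm, jig neutral
print('warm range')
for c in range(284,344,3):
    col=warm[190:245,c]; k=np.argmax(col>12); print(c,190+k,I[190+k-1,c].tolist(),I[190+k,c].tolist(),I[190+k+1,c].tolist())
for rr in(208,212,218,224,230): 
    idx=np.where(warm[rr,270:360]>12)[0]+270; print(rr,idx.min(),idx.max())
print('row 198..',I[198,280:350,1].tolist())
print('col 300',I[190:212,300,1].tolist())
E
```

```text
warm range
284 190 [132, 133, 128] [134, 137, 130] [133, 134, 129]
287 211 [96, 93, 85] [123, 119, 108] [163, 157, 141]
290 207 [71, 72, 67] [107, 103, 91] [126, 121, 108]
293 207 [93, 92, 87] [110, 105, 95] [126, 120, 108]
296 207 [124, 125, 118] [115, 112, 101] [124, 118, 105]
299 207 [119, 119, 111] [119, 113, 104] [130, 124, 111]
302 207 [102, 102, 96] [112, 108, 96] [131, 126, 113]
305 207 [104, 102, 95] [114, 109, 98] [134, 129, 115]
308 207 [95, 93, 84] [117, 113, 101] [132, 127, 113]
311 207 [97, 93, 86] [119, 114, 102] [137, 131, 117]
314 206 [76, 77, 72] [103, 98, 89] [122, 117, 104]
317 206 [79, 79, 75] [105, 102, 91] [123, 118, 105]
320 206 [84, 82, 78] [109, 104, 94] [124, 119, 106]
323 206 [102, 102, 96] [111, 107, 96] [126, 120, 107]
326 206 [121, 121, 115] [117, 112, 101] [125, 121, 108]
329 206 [101, 99, 93] [111, 107, 95] [129, 123, 108]
332 206 [102, 100, 94] [112, 108, 97] [130, 125, 111]
335 206 [116, 114, 107] [119, 116, 103] [131, 127, 112]
338 209 [115, 112, 106] [132, 130, 118] [167, 160, 143]
341 190 [133, 133, 130] [132, 131, 128] [131, 132, 128]
208 288 337
212 287 339
218 287 339
224 287 339
230 288 339
row 198.. [137, 135, 138, 136, 136, 130, 107, 99, 83, 75, 113, 133, 134, 132, 131, 131, 132, 132, 134, 127, 93, 85, 87, 97, 120, 126, 124, 125, 124, 122, 115, 106, 108, 117, 122, 123, 120, 111, 113, 124, 132, 131, 120, 95, 85, 97, 119, 126, 125, 125, 124, 126, 132, 133, 130, 133, 132, 119, 84, 67, 85, 99, 111, 134, 139, 138, 137, 138, 138, 136]
col 300 [133, 131, 133, 133, 132, 113, 99, 89, 93, 125, 134, 132, 131, 132, 132, 131, 114, 112, 124, 139, 144, 116]
```

```bash
python3 - <<'E'
from h import *
w=load('w4'); st=sensors.get_state(); M=R.from_quat(st['eef_rot']).as_matrix(); p=st['tool_pos']
f=lambda u,v,z:(M.T@(onz(w,u,v,z)-p)*1000).round(2)[:2]
zu=p[2]-.0297
print('recess',f(285.3,198,.024),f(342.6,198,.024),'far edge',f(314,195,.024),f(314,195.5,.024))
print('foot bottom',zu,f(287.3,207,zu),f(338,206,zu),f(314,206,zu))
print('foot top',f(286.5,218,zu+.009),f(339.6,218,zu+.009))
E
```

```text
recess [ 22.07 -17.87] [22.04 10.7 ] far edge [23.61 -3.55] [23.35 -3.55]
foot bottom 0.03065191886663127 [ 19.39 -16.3 ] [19.86  8.12] [19.88 -3.43]
foot top [ 16.84 -15.85] [16.81  8.47]
```

Emit:
step_arm:
  steps:
    - [[0.2,0.03,0],[0,0,1]]
    - [[0,0,0.4],[0,0,0]]
    - [[0,0,0.1],[0,0,0]]
    - [[0,0,0.1],[0,0,0]]
    - [[0,0,0],[0,0,0]]
    - [[0,0,0],[0,0,0]]

```text
clock: 8.98
tool_pos: [0.5687, -0.0929, 0.0537]
eef_rot: [0.771, 0.636, 0.0, 0.0]
contact_force: [-0.5, -0.6, -0.9]
opening: 0.172
finger_force: 24.4
```

Emit:
step_arm:
  steps:
    - [[0,0,0.1],[0,0,0]]
    - [[0,0,0.1],[0,0,0]]
    - [[0,0,0],[0,0,0]]

```text
clock: 9.35
tool_pos: [0.5687, -0.093, 0.0516]
eef_rot: [0.771, 0.636, -0.0, 0.0]
contact_force: [0.7, -0.7, 0.0]
opening: 0.172
finger_force: 24.4
```

```bash
python3 - <<'E'
from h import *
w=snap('wrist','w5'); plan([.5654,-.0948,.045],79)
st=sensors.get_state();print(st['contact_force'],st['moment'])
cv2.imwrite('pics/w5z.png',cv2.resize(w['img'][150:250,240:373],None,fx=6,fy=6,interpolation=cv2.INTER_CUBIC)[:,:,::-1])
E
```

```text
from [ 0.5687 -0.093   0.0517] yaw 79.03 tilt [-0.e+00 -2.e-04 -1.e+00] shift [-0.24 -0.29  0.67] turn z 0.03 q [ 0.24  0.94 -0.28  1.84  0.56  0.44 -0.63]
[-0.66605436  0.54125501 -0.45635845] [-0.13326491 -0.02404308  0.02022387]
```

View pics/w5z.png

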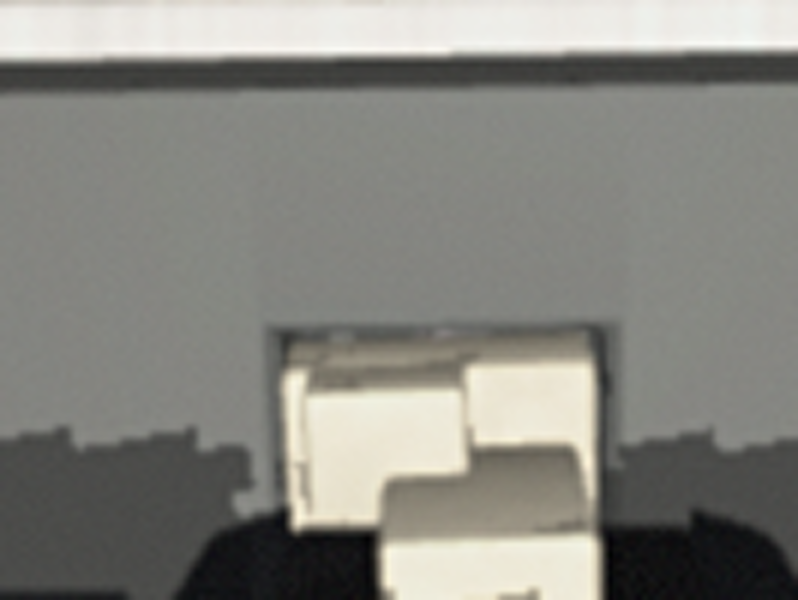

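The view shows the foot centred in the recess outline (285–598 within 270–617), already entering with no force. Next: press down.

Emit:
step_arm:
  steps:
    - [[0,0,0.1],[0,0,0]]
    - [[0,0,0.1],[0,0,0]]
    - [[0,0,0.1],[0,0,0]]
    - [[0,0,0],[0,0,0]]

```text
clock: 9.9
tool_pos: [0.5689, -0.0932, 0.0486]
eef_rot: [0.772, 0.636, -0.0, 0.0]
contact_force: [-0.1, -0.9, 0.6]
opening: 0.171
finger_force: 24.3
```

Emit:
step_arm:
  steps:
    - [[0,0,0.1],[0,0,0]]
    - [[0,0,0.1],[0,0,0]]
    - [[0,0,0],[0,0,0]]

```text
clock: 10.28
tool_pos: [0.5685, -0.0931, 0.0464]
eef_rot: [0.772, 0.636, -0.0, -0.0]
contact_force: [0.5, -0.1, -0.8]
opening: 0.171
finger_force: 24.3
```

Emit:
step_arm:
  steps:
    - [[0,0,0.1],[0,0,0]]
    - [[0,0,0.05],[0,0,0]]
    - [[0,0,0],[0,0,0]]

```text
clock: 10.65
tool_pos: [0.5685, -0.093, 0.0451]
eef_rot: [0.771, 0.636, -0.0, -0.0]
contact_force: [-1.0, -2.0, 0.4]
opening: 0.17
finger_force: 24.3
```

Emit:
step_arm:
  steps:
    - [[0,0,0.1],[0,0,0]]
    - [[0,0,0.05],[0,0,0]]
    - [[0,0,0],[0,0,0]]

```text
clock: 11.02
tool_pos: [0.5684, -0.093, 0.0444]
eef_rot: [0.771, 0.636, -0.0, 0.0]
contact_force: [-2.3, -2.3, 8.7]
opening: 0.168
finger_force: 24.5
```

Emit:
step_arm:
  steps:
    - [[0,0,0.1],[0,0,0]]
    - [[0,0,0],[0,0,0]]

```text
clock: 11.28
tool_pos: [0.5683, -0.0929, 0.0442]
eef_rot: [0.771, 0.636, -0.0, 0.0]
contact_force: [-4.3, -1.4, 15.8]
opening: 0.173
finger_force: 24.9
```

Emit:
step_arm:
  steps:
    - [[0,0,0.1],[0,0,0]]
    - [[0,0,0],[0,0,0]]

```text
clock: 11.52
tool_pos: [0.5681, -0.0929, 0.044]
eef_rot: [0.771, 0.636, -0.001, 0.0]
contact_force: [-5.7, -2.0, 22.7]
opening: 0.168
finger_force: 24.9
```

Emit:
step_arm:
  steps:
    - [[0,0,-0.25],[0,0,0]]
    - [[0,0,0],[0,0,0]]

```text
clock: 11.78
tool_pos: [0.5685, -0.0929, 0.0442]
eef_rot: [0.771, 0.636, -0.0, -0.0]
contact_force: [-1.3, -2.6, 3.6]
opening: 0.169
finger_force: 24.9
```

Emit:
step_arm:
  steps:
    - [[0,0,0],[0,0,0]]
    - [[0,0,0],[0,0,0]]
    - [[0,0,0],[0,0,0]]
    - [[0,0,0],[0,0,0]]
    - [[0,0,0],[0,0,0]]
    - [[0,0,-4],[0,0,0]]
    - [[-3,0,-4],[0,0,0]]
    - [[-3,0,0],[0,0,0]]
    - [[0,0,0],[0,0,0]]
  claw: 1

```text
clock: 12.9
tool_pos: [0.5564, -0.1554, 0.1245]
eef_rot: [0.773, 0.634, -0.001, 0.001]
contact_force: [0.9, 0.2, -0.6]
opening: 0.998
finger_force: 0.0
```

```bash
python3 - <<'E'
from h import *
w=snap('wrist','w6'); s=snap('side','s6'); plan([.5654,-.0948,.2],79)
u,v=proj(w,[.566,-.09,.03]).astype(int); U,V=proj(s,[.566,-.09,.03]).astype(int); print(u,v,U,V)
k=lambda I,u,v,n,z:cv2.resize(I[v-n:v+n,u-n:u+n],(z,z),interpolation=cv2.INTER_CUBIC)
cv2.imwrite('pics/c6.png',np.hstack([k(w['img'],u,v,45,400),k(s['img'],U,V,30,400)])[:,:,::-1])
E
```

```text
from [ 0.5572 -0.1512  0.1241] yaw 79.02 tilt [-1.e-04  8.e-04 -1.e+00] shift [ 5.7  -0.27 -7.59] turn z 0.02 q [ 0.41  0.84 -0.38  1.81  0.52  0.59 -0.49]
315 106 293 220
```

View pics/c6.png

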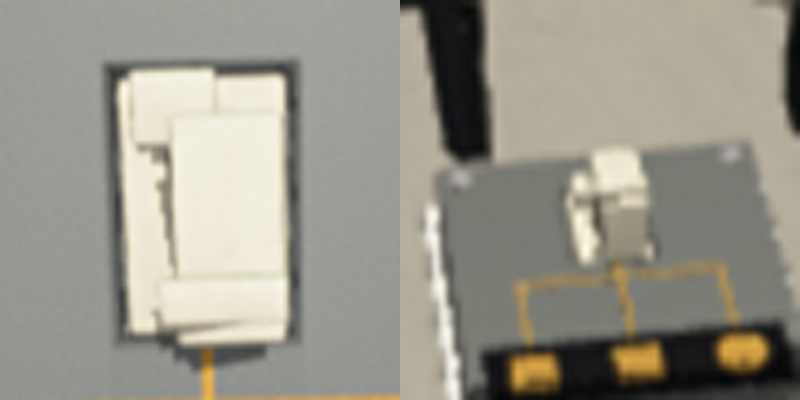

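The view shows the block in the recess, but the near (−y) end looks slightly raised; its rib/foot lines are skewed at crop (175–285, 325–345). I'll measure this and press from above.

```bash
python3 - <<'E'
from h import *
w=load('w6'); st=sensors.get_state(); M=R.from_quat(st['eef_rot']).as_matrix(); p=st['tool_pos']
g=lambda u,v,z:onz(w,270+(u+.5)/4.444-.5,61+(v+.5)/4.444-.5,z)
J=np.array([[.985,-.174],[.174,.985]])
cs=np.array([g(107,65,.024),g(298,65,.024),g(298,345,.024),g(107,345,.024)]);c=cs.mean(0);print('recess',c.round(4),[np.linalg.norm(cs[i]-cs[i-1]).round(4) for i in range(4)])
def j(u,v,z): return (J@(g(u,v,z)-c)[:2]*1000).round(1)
for n,u,v,z in(('foot far L',118,78,.024),('foot far R',285,75,.024),('step far',130,70,.031),('step far R',214,68,.031),('step near L',132,142,.031),('body far L',172,115,.044),('body far R',283,112,.044),('rib far L',160,281,.048),('rib far R',287,277,.048),('rib near L',160,325,.048),('rib near R',287,318,.048),('foot near L',128,333,.024),('foot near R',285,342,.024)): print(n,j(u,v,z))
plan(c+[0,0,.05],80)
t=J@(p-c)[:2]*1000;print('tcp in jig',t, 'release tcp', J@(np.array([.5685,-.0929])-c[:2])*1000)
E
```

```text
recess [ 0.5653 -0.0908  0.024 ] [np.float64(0.0394), np.float64(0.0272), np.float64(0.0394), np.float64(0.0285)]
foot far L [-11.5  18.2]
foot far R [12.3 18.1]
step far [-9.4 18.7]
step far R [ 2.2 18.7]
step near L [-9.5  9.2]
body far L [-3.3 12. ]
body far R [11.2 12. ]
rib far L [-5.4 -9. ]
rib far R [11.3 -8.8]
rib near L [ -5.6 -14.7]
rib near R [ 11.3 -14.2]
foot near L [-11.6 -17.7]
foot near R [ 11.8 -19.5]
from [ 0.5572 -0.1512  0.1241] yaw 79.02 tilt [-1.e-04  8.e-04 -1.e+00] shift [ 6.08 -0.35  5.01] turn z -0.98 q [ 0.41  0.84 -0.38  1.81  0.52  0.59 -0.49]
tcp in jig [  2.51904292 -60.90715016] release tcp [ 3.51578929 -1.48860069]
```

Emit:
step_arm:
  steps:
    - [[3.12,-0.03,0],[0,0,0]]
    - [[3.12,-0.03,0],[0,0,0]]
    - [[0,0,0],[0,0,0]]
    - [[0,0,0],[0,0,0]]
    - [[0,0,0],[0,0,0]]
    - [[0,0,0],[0,0,0]]
    - [[0,0,2.5],[0,0,0]]
    - [[0,0,2.3],[0,0,0]]
    - [[0,0,0],[0,0,0]]
    - [[0,0,0.4],[0,0,0]]
    - [[0,0,0],[0,0,0]]
    - [[0,0,0],[0,0,0]]
  claw: -1
  grip_force: 10

```text
clock: 14.5
tool_pos: [0.5689, -0.0905, 0.0728]
eef_rot: [0.772, 0.636, 0.0, 0.0]
contact_force: [0.2, 0.9, -0.0]
opening: 0.008
finger_force: 0.0
```

Emit:
step_arm:
  steps:
    - [[0,0,0.2],[0,0,0]]
    - [[0,0,0.1],[0,0,0]]
    - [[0,0,0],[0,0,0]]

```text
clock: 14.88
tool_pos: [0.5685, -0.0904, 0.0691]
eef_rot: [0.771, 0.636, -0.0, -0.0]
contact_force: [0.1, 0.8, -0.1]
opening: 0.007
finger_force: 0.0
```

Emit:
step_arm:
  steps:
    - [[0,0,0.1],[0,0,0]]
    - [[0,0,0.1],[0,0,0]]
    - [[0,0,0.1],[0,0,0]]
    - [[0,0,0],[0,0,0]]

```text
clock: 15.38
tool_pos: [0.5688, -0.0899, 0.0662]
eef_rot: [0.771, 0.636, 0.0, -0.0]
contact_force: [-0.6, 0.0, -0.3]
opening: 0.006
finger_force: 0.6
```

Emit:
step_arm:
  steps:
    - [[0,0,0.1],[0,0,0]]
    - [[0,0,0.1],[0,0,0]]
    - [[0,0,0],[0,0,0]]

```text
clock: 15.75
tool_pos: [0.5688, -0.09, 0.0642]
eef_rot: [0.771, 0.636, 0.0, -0.0]
contact_force: [0.8, 2.3, 1.4]
opening: 0.006
finger_force: 1.0
```

Emit:
step_arm:
  steps:
    - [[0,0,0.1],[0,0,0]]
    - [[0,0,0.1],[0,0,0]]
    - [[0,0,0],[0,0,0]]

```text
clock: 16.12
tool_pos: [0.569, -0.0898, 0.0636]
eef_rot: [0.771, 0.636, 0.001, 0.0]
contact_force: [-0.9, 3.4, 13.2]
opening: 0.006
finger_force: 6.9
```

Emit:
step_arm:
  steps:
    - [[0,0,0.1],[0,0,0]]
    - [[0,0,0],[0,0,0]]

```text
clock: 16.38
tool_pos: [0.5691, -0.0898, 0.0636]
eef_rot: [0.771, 0.636, 0.001, 0.001]
contact_force: [-4.3, 2.5, 21.2]
opening: 0.007
finger_force: 10.9
```

Emit:
step_arm:
  steps:
    - [[0,0,-1],[0,0,0]]
    - [[-1.35,0,0],[0,0,0]]
    - [[0,0,0],[0,0,0]]
    - [[0,0,0.3],[0,0,0]]
    - [[0,0,0.1],[0,0,0]]
    - [[0,0,0],[0,0,0]]

```text
clock: 17.12
tool_pos: [0.5657, -0.1039, 0.0677]
eef_rot: [0.771, 0.636, -0.001, 0.0]
contact_force: [-1.2, -1.1, 9.9]
opening: 0.007
finger_force: 4.7
```

Emit:
step_arm:
  steps:
    - [[0,0,0.1],[0,0,0]]
    - [[0,0,0],[0,0,0]]

```text
clock: 17.38
tool_pos: [0.5658, -0.1039, 0.0676]
eef_rot: [0.771, 0.636, -0.001, 0.001]
contact_force: [-3.8, -1.7, 17.1]
opening: 0.004
finger_force: 8.5
```

Emit:
step_arm:
  steps:
    - [[0,0,0.1],[0,0,0]]
    - [[0,0,0],[0,0,0]]

```text
clock: 17.62
tool_pos: [0.5659, -0.104, 0.0675]
eef_rot: [0.771, 0.636, -0.0, 0.001]
contact_force: [-5.5, -0.1, 24.9]
opening: 0.005
finger_force: 12.2
```

Emit:
step_arm:
  steps:
    - [[0,0,-1.2],[0,0,0]]
    - [[-2.9,0,0],[0,0,0]]
    - [[0,0,1.5],[0,0,0]]
    - [[0,0,1.3],[0,0,0]]
    - [[0,0,0],[0,0,0]]
    - [[0,0,0],[0,0,0]]

```text
clock: 18.38
tool_pos: [0.5606, -0.131, 0.0489]
eef_rot: [0.771, 0.637, 0.0, -0.0]
contact_force: [-0.2, -0.3, -0.3]
opening: 0.005
finger_force: 0.0
```

Emit:
step_arm:
  steps:
    - [[0,0,0.3],[0,0,0]]
    - [[0,0,0.2],[0,0,0]]
    - [[0,0,0.1],[0,0,0]]
    - [[0,0,0],[0,0,0]]

```text
clock: 18.88
tool_pos: [0.5605, -0.1321, 0.0435]
eef_rot: [0.771, 0.636, 0.0, 0.0]
contact_force: [-1.2, 0.2, 2.6]
opening: 0.008
finger_force: 1.5
```

Emit:
step_arm:
  steps:
    - [[0,0,0.1],[0,0,0]]
    - [[0,0,0],[0,0,0]]

```text
clock: 19.12
tool_pos: [0.5605, -0.1321, 0.0435]
eef_rot: [0.771, 0.636, 0.0, 0.0]
contact_force: [-2.0, 0.9, 11.2]
opening: 0.006
finger_force: 5.9
```

Emit:
step_arm:
  steps:
    - [[0,0,-6],[0,0,0]]
    - [[0,0,-6],[0,0,0]]
    - [[0,0,-6],[0,0,0]]
    - [[-5.5,-1.7,0],[0,0,0]]
    - [[-5.5,-1.7,0],[0,0,0]]
    - [[-5.5,-1.7,0],[0,0,0]]
    - [[-5.5,-1.7,0],[0,0,0]]
    - [[-5.5,-1.7,0],[0,0,0]]
    - [[0,0,0],[0,0,10]]
    - [[0,0,0],[0,0,10]]
    - [[0,0,0],[0,0,10]]
    - [[0,0,0],[0,0,10]]
  claw: 1

```text
clock: 20.62
tool_pos: [0.4245, -0.3859, 0.2221]
eef_rot: [0.944, 0.331, 0.0, -0.0]
contact_force: [-0.5, 0.4, 0.5]
opening: 0.999
finger_force: 0.0
```

Emit:
step_arm:
  steps:
    - [[0,0,0],[0,0,9]]
    - [[0,0,0],[0,0,0]]
    - [[0,0,0],[0,0,0]]

```text
clock: 21.0
tool_pos: [0.4246, -0.3858, 0.2222]
eef_rot: [0.966, 0.26, -0.0, -0.0]
contact_force: [-1.0, -0.7, -0.9]
opening: 0.999
finger_force: 0.0
```

```bash
python3 - <<'E'
from h import *
w=snap('wrist','w7');t=load('top0')
b=onz(t,438.6,240.9,.12);print('button top cam',b); plan([.483,-.352,.2],30)
u,v=proj(w,b).astype(int);print(u,v)
g=cv2.cvtColor(w['img'],cv2.COLOR_RGB2GRAY)
x0,y0=max(0,u-80),max(0,v-60);print(x0,y0)
cv2.imwrite('pics/w7z.png',cv2.resize(w['img'][y0:y0+120,x0:x0+160],None,fx=5,fy=5,interpolation=cv2.INTER_CUBIC)[:,:,::-1])
E
```

```text
button top cam [ 0.48564086 -0.36034468  0.12      ]
from [ 0.4246 -0.3859  0.2222] yaw 30.15 tilt [ 0.e+00  1.e-04 -1.e+00] shift [6.75 0.   2.22] turn z 0.15 q [ 0.82  0.67 -0.27  1.76  0.25  0.74 -0.63]
332 108
252 48
```

View pics/w7z.png

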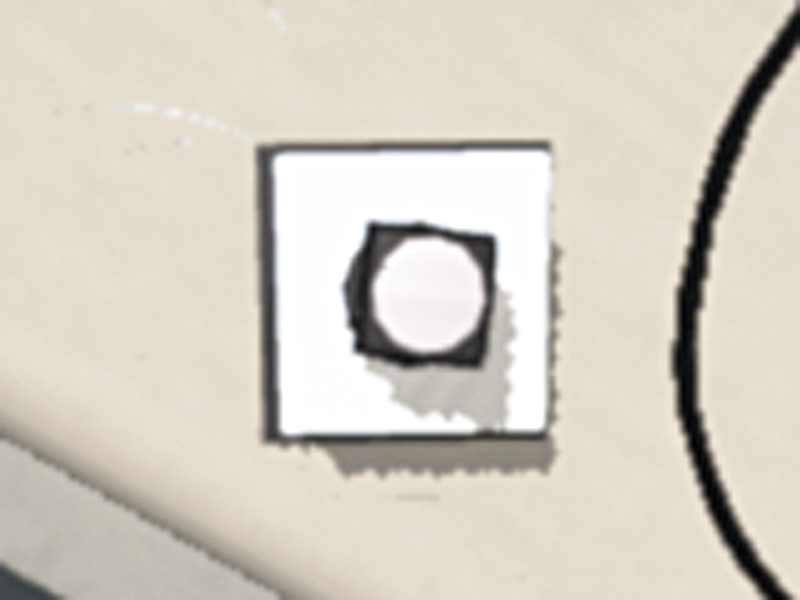

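The view shows the probe from above: button centre at crop (428,295), handle corners (372,225), (496,238), (483,365), i.e. turned 6° clockwise from the tool, and the holder top centre at (413,292).

```bash
python3 - <<'E'
from h import *
w=load('w7')
f=lambda u,v,z:onz(w,252+(u+.5)/5-.5,48+(v+.5)/5-.5,z)
b=f(428,295,.12);h=np.mean([f(*c,.06) for c in((275,150),(550,147),(548,432),(278,437))],0)
print(b,h,np.linalg.norm(f(372,225,.116)-f(496,238,.116)),np.linalg.norm(f(275,150,.06)-f(550,147,.06)))
plan([(b[0]+h[0])/2,(b[1]+h[1])/2,.09],24)
E
```

```text
[ 0.48780417 -0.36229472  0.12      ] [ 0.48784361 -0.3624847   0.06      ] 0.016402889202628383 0.04430175572712858
from [ 0.4246 -0.3859  0.2222] yaw 30.15 tilt [ 0.e+00  1.e-04 -1.e+00] shift [ 6.65  1.14 13.22] turn z 6.15 q [ 0.82  0.67 -0.27  1.76  0.25  0.74 -0.63]
```

Emit:
step_arm:
  steps:
    - [[3.3,0.57,0],[0,0,0]]
    - [[3.35,0.57,0],[0,0,0]]
    - [[0,0,0],[0,0,6]]
    - [[0,0,4],[0,0,0]]
    - [[0,0,3],[0,0,0]]
    - [[0,0,0],[0,0,0]]
    - [[0,0,0],[0,0,0]]

```text
clock: 21.92
tool_pos: [0.4886, -0.3629, 0.1532]
eef_rot: [0.978, 0.208, 0.001, 0.0]
contact_force: [0.4, 0.1, 0.4]
opening: 1.003
finger_force: 0.0
```

```bash
python3 - <<'E'
from h import *
w=snap('wrist','w8');I=w['img'].astype(int)
plan([.4878,-.3624,.09],24)
pu,pv=proj(w,[.4878,-.3624,.12]);print(pu,pv)
# button: bright low-saturation; threshold & contours near prediction
g=cv2.cvtColor(w['img'],cv2.COLOR_RGB2HSV); m=((g[:,:,2]>190)&(g[:,:,1]<25)).astype(np.uint8)
for c in cv2.findContours(m,0,1)[0]:
    if cv2.contourArea(c)>100: print(cv2.contourArea(c),cv2.minEnclosingCircle(c),cv2.boundingRect(c))
v=int(pv); print(I[v,int(pu)-50:int(pu)+50:2].sum(1).tolist()); print(I[v+25,int(pu)-50:int(pu)+50:2].sum(1).tolist())
E
```

```text
from [ 0.4888 -0.3631  0.1536] yaw 24.05 tilt [ 0.0023 -0.0012 -1.    ] shift [-0.08 -0.12  6.36] turn z 0.05 q [ 0.68  0.8  -0.21  1.71  0.25  0.65 -0.81]
317.5942172416905 243.88128321329575
1699.0 ((316.4365234375, 198.10128784179688), 38.92307662963867) (281, 174, 71, 44)
814.5 ((376.0, 26.0), 27.51373291015625) (349, 0, 42, 53)
[180, 182, 188, 203, 231, 283, 308, 320, 325, 331, 336, 331, 416, 428, 406, 369, 355, 152, 224, 410, 397, 399, 401, 394, 397, 394, 396, 397, 398, 393, 396, 403, 379, 78, 287, 369, 360, 358, 359, 356, 364, 363, 357, 360, 352, 355, 353, 355, 355, 360]
[181, 189, 191, 190, 186, 181, 186, 180, 179, 187, 186, 188, 187, 176, 180, 186, 178, 181, 184, 190, 187, 185, 185, 184, 189, 187, 186, 187, 183, 180, 185, 175, 177, 176, 203, 261, 287, 301, 304, 315, 319, 331, 332, 337, 344, 348, 344, 340, 339, 350]
```

Emit:
step_arm:
  steps:
    - [[-0.08,-0.12,2],[0,0,0]]
    - [[0,0,2.4],[0,0,0]]
    - [[0,0,1.9],[0,0,0]]
    - [[0,0,0],[0,0,0]]
    - [[0,0,0],[0,0,0]]

```text
clock: 22.6
tool_pos: [0.4874, -0.3621, 0.0901]
eef_rot: [0.978, 0.208, 0.001, 0.001]
contact_force: [0.3, -0.5, -0.4]
opening: 0.997
finger_force: 0.0
```

Emit:
step_arm:
  steps:
    - [[0,0,0],[0,0,0]]
    - [[0,0,0],[0,0,0]]
    - [[0,0,0],[0,0,0]]
    - [[0,0,0],[0,0,0]]
    - [[0,0,0],[0,0,0]]
    - [[0,0,0],[0,0,0]]
    - [[0,0,0],[0,0,0]]
    - [[0,0,0],[0,0,0]]
  claw: -1
  grip_force: 25

```text
clock: 23.6
tool_pos: [0.4868, -0.3618, 0.0892]
eef_rot: [0.978, 0.208, -0.0, 0.0]
contact_force: [-0.0, 0.5, 0.3]
opening: 0.2
finger_force: 25.0
```

Emit:
step_arm:
  steps:
    - [[0,0,-2],[0,0,0]]
    - [[0,0,-3.8],[0,0,0]]
    - [[0,0,-3.8],[0,0,0]]
    - [[0,0,0],[0,0,0]]
    - [[3.34,-2.73,0],[0,0,0]]
    - [[3.34,-2.73,0],[0,0,0]]
    - [[3.34,-2.73,0],[0,0,0]]
    - [[3.34,-2.73,0],[0,0,0]]
    - [[3.34,-2.73,0],[0,0,0]]
    - [[0,0,0],[0,0,0]]
    - [[0,0,0],[0,0,0]]

```text
clock: 24.98
tool_pos: [0.5827, -0.1697, 0.1841]
eef_rot: [0.978, 0.208, -0.001, 0.0]
contact_force: [0.3, -0.8, -0.5]
opening: 0.2
finger_force: 25.0
```

```bash
python3 - <<'E'
from h import *
print(sensors.get_state()['opening'],sensors.get_state()['finger_force'])
for n in('wrist','side','top'):
    s=snap(n,n+'9'); g=cv2.cvtColor(s['img'],cv2.COLOR_RGB2HSV); m=((g[:,:,0]>12)&(g[:,:,0]<30)&(g[:,:,1]>130)&(g[:,:,2]>50)).astype(np.uint8)
    print(n,'pred pad',proj(s,[.5839,-.1693,.0265]).round(1),'tip',proj(s,sensors.get_state()['tool_pos']-[0,0,.0842]).round(1))
    for c in cv2.findContours(m,0,1)[0]:
        a=cv2.contourArea(c)
        if a>6:
            x,y,w_,h_=cv2.boundingRect(c); M=cv2.moments(c);u,v=M['m10']/a,M['m01']/a; print(a,(x,y,w_,h_),onz(s,u,v,.0265).round(4))
plan([.5839,-.1693,.185],24)
E
```

```text
0.2002181352761341 24.999710451811552
wrist pred pad [320.3 184.5] tip [320.9 212.9]
2527.0 (108, 359, 415, 12) [ 0.4298 -0.2855  0.0265]
609.0 (384, 276, 18, 70) [ 0.4993 -0.2843  0.0265]
602.0 (242, 276, 18, 70) [ 0.4426 -0.1568  0.0265]
27.0 (275, 231, 9, 7) [ 0.5269 -0.1539  0.0265]
255.0 (290, 203, 22, 22) [ 0.5526 -0.1639  0.0265]
264.0 (311, 176, 20, 19) [ 0.5839 -0.1696  0.0265]
112.5 (238, 155, 69, 78) [ 0.5608 -0.1267  0.0265]
203.0 (495, 105, 17, 23) [ 0.6973 -0.2819  0.0265]
96.0 (511, 98, 11, 25) [ 0.7057 -0.2893  0.0265]
side pred pad [313.5 242.3] tip [313.3 213.4]
358.0 (514, 300, 44, 32) [ 0.8744 -0.4792  0.0265]
108.5 (552, 295, 22, 14) [ 0.9433 -0.4684  0.0265]
60.5 (385, 260, 13, 10) [ 0.7021 -0.2819  0.0265]
28.5 (280, 243, 7, 6) [ 0.5219 -0.1587  0.0265]
28.0 (295, 241, 8, 7) [ 0.5532 -0.1641  0.0265]
34.5 (310, 240, 9, 6) [ 0.5844 -0.1698  0.0265]
17.5 (318, 156, 7, 9) [0.7166 0.1541 0.0265]
12.5 (296, 145, 6, 9) [0.6793 0.2322 0.0265]
50.5 (326, 141, 12, 8) [0.7787 0.2265 0.0265]
58.5 (292, 137, 34, 17) [0.7129 0.2443 0.0265]
71.5 (393, 87, 14, 11) [1.15   0.5212 0.0265]
480.0 (252, 65, 33, 30) [0.7362 0.814  0.0265]
2032.5 (180, 55, 59, 47) [0.5419 0.8841 0.0265]
568.0 (588, 50, 52, 22) [2.1956 0.5515 0.0265]
75.0 (149, 34, 7, 19) [0.3688 1.4207 0.0265]
1757.0 (71, 33, 52, 45) [0.1325 1.3227 0.0265]
8.5 (555, 23, 4, 8) [2.3826 1.1023 0.0265]
751.5 (474, 5, 48, 36) [2.157  1.347  0.0265]
308.5 (402, 1, 34, 20) [1.9357 1.703  0.0265]
top pred pad [343.4 202. ] tip [345.6 196.7]
135.5 (445, 77, 30, 15) [ 0.88   -0.4598  0.0265]
47.0 (446, 53, 14, 10) [ 0.9505 -0.447   0.0265]
183.0 (513, 19, 17, 16) [ 1.0347 -0.6243  0.0265]
from [ 0.5827 -0.1709  0.1847] yaw 23.88 tilt [-0.0014 -0.001  -1.    ] shift [ 0.18 -0.1  -0.03] turn z -0.12 q [ 0.31  0.76 -0.18  1.69  0.19  0.71 -1.12]
```

Emit:
step_arm:
  steps:
    - [[0.12,-0.05,2],[0,0,0]]
    - [[0,0,3],[0,0,0]]
    - [[0,0,1.7],[0,0,0]]
    - [[0,0,0],[0,0,0]]
    - [[0,0,0],[0,0,0]]
    - [[0,0,0],[0,0,0]]

```text
clock: 25.88
tool_pos: [0.5853, -0.1684, 0.1193]
eef_rot: [0.978, 0.208, 0.001, 0.0]
contact_force: [-0.3, -0.5, 0.0]
opening: 0.201
finger_force: 25.0
```

```bash
cat > m.py <<'E'
from h import *
F=[];P=[]
for i in range(6): vision.snapshot('wrist'); st=sensors.get_state(); F.append(st['contact_force']);P.append(st['tool_pos'])
print('F',np.mean(F,0).round(2),'P',np.mean(P,0).round(4),st['clock'])
s=snap('side','sx'); tp=np.mean(P,0)
print('tip',proj(s,tp-[0,0,.0842]).round(1),'pad',proj(s,[.584,-.1697,.0265]).round(1))
I=s['img'].astype(int);u=int(round(proj(s,tp-[0,0,.0842])[0]))
for v in range(200,252,2): print(v,' '.join('%3d,%3d,%3d'%tuple(x) for x in I[v,u-8:u+9:2]))
E
python3 m.py; python3 -c "
from h import *
plan([.584,-.1697,.1107],24)"
```

```text
F [-0.38  0.11 -0.62] P [ 0.5849 -0.1682  0.1188] 26.175
tip [313.9 238.8] pad [313.7 242.4]
200  16, 16, 15  15, 14, 15  12, 12, 11  12, 12, 13  12, 12, 12  15, 15, 16  18, 20, 20  18, 20, 20  16, 17, 18
202  15, 15, 14  16, 17, 18  13, 13, 13  15, 14, 14  11, 11, 12  16, 16, 15  19, 20, 21  20, 22, 22  18, 19, 21
204  16, 16, 15  17, 16, 15  13, 13, 12  14, 14, 13  10, 11, 10  17, 17, 16  19, 20, 20  20, 21, 21  18, 19, 20
206  16, 17, 16  16, 16, 16  11, 13, 12  16, 17, 16  13, 14, 13  16, 16, 16  19, 20, 20  22, 22, 23  17, 17, 19
208  15, 15, 15  13, 14, 14  14, 15, 14  16, 16, 16  14, 13, 13  16, 16, 15  19, 20, 21  18, 20, 21  18, 19, 20
210  16, 15, 16  15, 16, 15  11, 11, 11  11, 11, 12  12, 13, 13  17, 17, 16  18, 19, 20  18, 19, 19  18, 19, 21
212  95, 95, 89  44, 45, 43  11, 11, 11  13, 13, 14  14, 14, 13  18, 18, 18  18, 19, 19  18, 19, 20  17, 19, 20
214 122,123,115 113,114,106  16, 16, 16  12, 13, 12  13, 12, 12  17, 16, 17  19, 19, 21  18, 19, 21  17, 17, 18
216 121,123,115 116,117,109  18, 19, 18  11, 11, 12  12, 12, 13  16, 16, 17  18, 20, 21  21, 21, 22  83, 80, 71
[... 1360 characters left out ...]
  11, 11, 12  49, 37, 19 106, 78, 34 104, 77, 33 110, 82, 34  59, 47, 29  31, 31, 31 120,122,114
244  11, 10, 11  10, 11, 11  33, 26, 16  94, 71, 32 110, 83, 35  92, 68, 30  27, 22, 16  22, 22, 23  93, 94, 88
246  10,  9, 10  11, 10, 11   9,  8, 11  17, 13, 13  28, 23, 14  16, 14, 13  12, 12, 15  29, 29, 30  63, 63, 60
248  24, 24, 23  30, 31, 29  38, 38, 37  39, 39, 37  43, 43, 41  45, 44, 43  51, 51, 48 120,120,114 131,130,124
250  58, 59, 56  58, 57, 55  60, 60, 57  60, 61, 57  59, 59, 55  58, 59, 55  58, 59, 55  66, 67, 63 113,108,106
from [ 0.5847 -0.1681  0.1184] yaw 24.03 tilt [ 3.e-04 -1.e-04 -1.e+00] shift [-0.13  0.12  0.77] turn z 0.03 q [ 0.29  0.85 -0.16  1.73  0.22  0.58 -1.14]
```

Emit:
step_arm:
  steps:
    - [[-0.1,0.1,0],[0,0,0]]
    - [[0,0,0.3],[0,0,0]]
    - [[0,0,0.3],[0,0,0]]
    - [[0,0,0.1],[0,0,0]]
    - [[0,0,0],[0,0,0]]
    - [[0,0,0],[0,0,0]]

```text
clock: 26.98
tool_pos: [0.5842, -0.1694, 0.1113]
eef_rot: [0.978, 0.208, 0.0, 0.0]
contact_force: [0.1, 0.2, 0.2]
opening: 0.197
finger_force: 25.0
```

```bash
python3 m.py | head -2
```

```text
F [-0.08 -0.08 -0.96] P [ 0.5841 -0.1695  0.1113] 27.275
tip [313.7 242.1] pad [313.7 242.4]
```

Positioned over the pad centre. Next, gentle descent.

Emit:
step_arm:
  steps:
    - [[0,0,0.1],[0,0,0]]
    - [[0,0,0.1],[0,0,0]]
    - [[0,0,0],[0,0,0]]
    - [[0,0,0],[0,0,0]]

```text
clock: 27.82
tool_pos: [0.5842, -0.1695, 0.1093]
eef_rot: [0.978, 0.208, 0.0, 0.0]
contact_force: [0.5, -0.3, 1.0]
opening: 0.204
finger_force: 25.0
```

```bash
python3 m.py | head -1
```

```text
F [0.09 0.02 1.04] P [ 0.5842 -0.1695  0.1093] 28.125
```

Emit:
step_arm:
  steps:
    - [[0,0,0.1],[0,0,0]]
    - [[0,0,0],[0,0,0]]
    - [[0,0,0],[0,0,0]]

```text
clock: 28.55
tool_pos: [0.5842, -0.1695, 0.1083]
eef_rot: [0.978, 0.208, 0.0, 0.0]
contact_force: [0.1, -0.5, 2.0]
opening: 0.199
finger_force: 25.0
```

```bash
python3 m.py | head -1
```

```text
F [0.48 0.07 1.83] P [ 0.5842 -0.1695  0.1083] 28.85
```

Emit:
step_arm:
  steps:
    - [[0,0,0.1],[0,0,0]]
    - [[0,0,0.05],[0,0,0]]
    - [[0,0,0],[0,0,0]]
    - [[0,0,0],[0,0,0]]

```text
clock: 29.4
tool_pos: [0.5842, -0.1695, 0.1068]
eef_rot: [0.978, 0.208, 0.0, 0.0]
contact_force: [-0.2, -0.3, 2.5]
opening: 0.206
finger_force: 25.0
```

```bash
python3 m.py | head -1; python3 - <<'E'
from h import *
# block still where left? recess area in side view before/after
a=load('s6')['img'].astype(int);s=load('sx');b=s['img'].astype(int)
u,v=proj(s,[.566,-.09,.03]).astype(int); print('side diff at block',np.abs(a-b)[v-12:v+12,u-12:u+12].mean().round(1))
plan([.584,-.1697,.1067],24)
E
```

```text
F [ 0.21 -0.58  2.36] P [ 0.5842 -0.1695  0.1068] 29.7
side diff at block 6.9
from [ 0.5841 -0.1695  0.1068] yaw 24.03 tilt [ 2.e-04 -1.e-04 -1.e+00] shift [-0.02  0.02  0.01] turn z 0.03 q [ 0.29  0.87 -0.15  1.73  0.22  0.56 -1.15]
```

```bash
python3 -c "
from plant import finish_job; print(finish_job())"
```

```text
the job is handed in; nothing more can be done
None
```

The job is handed in: the block is pressed home and released, and the arm is holding the probe upright on the round pad with its tip pushed in about 3.6–3.9 mm of 8 (about 3.2 N), finishing at about 30 s of the 72 s allowed.

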